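# Hold a sprung clip gaping round the edge of the grey card

### The arm

A 7-joint arm with a two-finger parallel gripper is mounted at the origin on the work surface. World frame = base frame: x ahead of the robot, y to its left, z up, the work surface at z = 0. Lengths are in m, angles in rad, forces in N, time in s.
With the tool pointing down it reaches from about 0.35 to 0.9 m from the base axis. Payload 8.1 kg.
Tool frame: the origin (TCP) lies at the very end of the fingers, on their centre line; the grasp point (between the pads) lies 19 mm behind it; z points along the fingers, y is the line along which they close (so a half turn about z gives the same grasp; the last joint's range is limited). The gripper opens to 85 mm and grips with 20 to 120 N. Pads are 22 mm wide; open, the fingers measure 114 mm over their backs; the gripper's body (76 mm by 85 mm) begins 54 mm behind the grasp point. The pads swing forward as they close: fully open they stand 13 mm farther back than shut.
Start: joints at [-1.404, 0.434, 0.025, 1.573, -0.012, 1.134, -0.075], TCP at [0.167, 0.602, 0.231] pointing down, gripper open.
Joint ranges: [-2.62, 2.62], [-0.44, 2.09], [-1.27, 1.32], [0.08, 2.57], [-1.32, 4.46], [0.12, 2], [-2.74, 2.74]. Speed limits (rad/s): [2.22, 2.22, 3.01, 3.01, 3.14, 3.14, 3.14].

### API

Orientations are given as a unit quaternion [x, y, z, w].
In Python, from workcell import env, vision, order, finder gives the robot as it stands.
- The arm moves only by the shell command python3 -m inch 'ROWS' [FORCE]. ROWS is a JSON object of lists of equal length, an entry for each row: "offset": the shift along the tool's x, y, z in units of 25 cm (1.0 is 25 cm), a list of three; "rotation": the turn, a rotation vector about the tool's x, y, z in units of 180 degrees (1.0 is 180 degrees), a list of three; "hand": the opening, from 0 (shut) to 1 (fully open). A call has 1 to 5 rows; each row is the pose to reach, as a shift and turn from the pose commanded when the call began, along the tool's axes at that moment, turning the shorter way round; what a row does not reach only later rows make up. A row lasts 1/8 s, in which the tool goes at most 62.5 mm and 10.7 degrees, less where a joint would pass 70% of its speed; a pose out of reach is approached as far as the arm can. A call with a number of a shift or a turn outside -1 to 1 is refused whole. A call with a gripper value outside its range is refused whole. The fingers move at their own pace and stop on an object; FORCE is the grip in N (left out, the last holds). Time passes only in rows, so rows that repeat a pose let the fingers close. It gives the time, the measured TCP pose, the force, the opening and the grip force at its end, in the units of the state.
- env.get_state(): the state, without advancing time (a new reading comes with each control period).
- vision.snapshot(name): name is "scene" or "top" or "wrist"; returns the picture (480x640x3 uint8, red, green, blue); there is no depth.
- vision.camera_params(name): a dict with "fx", "fy", "cx", "cy" (pixels), "camera_from_world" (4x4, takes a point from world to camera coordinates). Camera axes: x right, y down, z forward; pixel columns grow to the right and rows downward; lengths in m; the calibration is good to about 2 mm. The wrist camera is an equidistant fisheye: a pixel r from the principal point sees the ray r / f radians off the axis. A picture is of the moment at which its call begins: read the wrist's pose just before it. camera_params takes no time and is no camera call; for the wrist camera it gives the pose at the moment of the call.
- order.close_job(): hands the job in; it is judged then, once.
Trained networks look in the newest picture that a camera, given by its name, has taken for a name from the list of things; names that differ only in an ending like _2 or _b are one class to them, and where a whole thing is asked for, a point or a joint stands for the part that bears it (a point fixed in the world has none). Each returns a list of dicts, best first, with "p" (0 to 1); they miss things now and then, are a little off and sometimes report something else, mostly with a low value. They report only what shows in the picture. A call takes as long as a camera call. They do not tell look-alikes from the thing itself.
- finder.find_in(camera, name): "uv" ([column, row] in pixels, amid what is visible of it).
The state is a dict: "time": time; "joint_positions": joint angles; "dq": joint speeds; "effort": joint torques, N m; "eef_pos": TCP position; "tcp_rot": TCP orientation; "force": force on the tool from outside, world axes, zero at the start; "wrist_torque": the same for the moment, N m; "opening": finger opening in m; "gripper_force": force on a finger pad.
Only numpy, scipy, OpenCV 4.12 (cv2) and the standard library are available. Lean on these libraries where they do the work, as an engineer would, in place of code of your own. Each camera call takes 0.05 s, during which the arm holds its last target. There are 200 camera calls.

### The job

Pull the grey card up out of its aluminium holder by the black grip on its top, as far as it goes, and let go of it; it stays up. Then pick up the black spring clip by its two tails, squeeze it wide open, and bring it in from the left or the right so that the card's bare upright side edge stands about 15 mm deep between the gaping jaws, half-way up the bare part, with neither jaw touching the card. Finish while still holding the clip there, squeezed open in mid-air, so that I can slip a test print in before it bites, and leave the other things on the shelf where they stand.

Things in the scene. Friction and masses are not known exactly. Their poses are not given: they have to be found in the camera images.
- card (a joint): how far the card is pulled up, m: 0 = down in the holder, 0.060 = at its upper stop. It slides vertically; friction (about 3 N) keeps it where it is left.
- card_grip (a point): centre of the black grip on top of the card: a block 14 mm thick (x), 40 mm wide (y), 36 mm tall (z), to be pinched across its thickness. x = the card's normal, y = along its width, z up; moves with the card. With the card down this point is 96 mm above the shelf and the grip's underside is 2 mm above the holder's top.
- card_edge_left (a point): point on the card's left (+y) upright side edge, mid-thickness, axes as card_grip. The grey card is 3 mm thick (x), 110 mm wide (y), 70 mm tall. The point is 25 mm below its upper edge, 46 mm below card_grip; moves with the card: fully up it is 110 mm above the shelf, about half-way up the bare part (75 to 135 mm).
- card_edge_right (a point): the same point on the right (-y) upright side edge.
- clip_pivot (a point): middle of the black spring clip, on its steel hinge pin, half-way up. The clip is 32 mm tall as it lies on its side, hinge axis vertical. x points along the jaws, -x along the tails; shut, it reaches 50 mm ahead (jaws) and 46 mm behind (tails). The frame is fixed to the half on its +y side, so it turns 0.21 rad from the clip's midline as the clip opens.
- clip_tip_a (a point): tip of the +y jaw, on its gripping face, half-way up, 50 mm from the pin.
- clip_tip_b (a point): tip of the other (-y) jaw, likewise; the two coincide when the clip is shut.
- clip_jaw (a joint): opening angle between the jaws, rad: 0 shut, 0.42 fully squeezed against its stop; each jaw then stands 0.21 rad out from the midline: 20 mm gap at the tips, 14 mm at 15 mm behind the tips. Takes about 9 N at the tail ends; springs shut when let go.
- clip: the spring clip, 70 g; origin on the pin axis at its underside as it lies, axes as clip_pivot. Shut, the tails splay: 44 mm over their outer faces at the ends, 26 mm near the pin. Fully squeezed, their flat outer faces, 8 to 48 mm behind the pin, stand parallel 24 mm apart. Best pinched about 38 mm behind the pin.
- holder: the aluminium card holder, fixed to the shelf; origin at the centre of its underside, axes as card_grip. A case 26 mm thick (x), 130 mm wide (y), its top 75 mm above the shelf, on a foot plate 70 x 150 x 4 mm; the card slides in it.
- foot: stainless tripod foot on a black rubber disc, 46 mm across, 52 mm tall, standing; origin centre of underside. Not to be disturbed.
- lens: matte black macro lens standing on end, 71 mm across, 81 mm tall; origin centre of underside. Not to be disturbed.
- mug: white ceramic lens mug with black clip-on lid, 80 mm across, 114 mm tall, handle reaching 65 mm to its +y; origin centre of underside. Not to be disturbed.
- battery_box: clear plastic battery box, 61 x 87 x 28 mm, lying flat; origin centre of underside. Not to be disturbed.
Mind the look-alikes: they are no part of the job. Leave any pink look-alike of the clip alone.

How it is judged:
On the way, in this order (a step that is already met when the one before it is completed fails the run):
1. the card is pulled up out of the holder (value of joint card above 0.052 m), for 0.2 s.
2. the clip is squeezed open and lifted off the shelf (value of joint clip_jaw above 0.3 rad and height (world z) of clip_pivot above 0.05 m), for 0.2 s.
At the end, for the whole second after the job is handed in: Card up at least 52 mm; clip held in mid-air, at rest, open at least 0.3 rad, a jaw tip each side of the card (3 mm or more off its mid-plane), tips 8 mm or more inside a side edge, within 22 mm of its point in height, pin outside it; clip touches neither card nor holder (under 0.3 N) (value of joint card above 0.052 m and value of joint clip_jaw above 0.3 rad and ((y of each of clip_tip_a, clip_tip_b in the frame of card_edge_left below -0.008 m and z of clip_tip_a in the frame of card_edge_left between -0.022 and 0.022 m and z of clip_tip_b in the frame of card_edge_left between -0.022 and 0.022 m and y of clip_pivot in the frame of card_edge_left above 0.005 m and ((x of clip_tip_a in the frame of card_edge_left above 0.003 m and x of clip_tip_b in the frame of card_edge_left below -0.003 m) or (x of clip_tip_a in the frame of card_edge_left below -0.003 m and x of clip_tip_b in the frame of card_edge_left above 0.003 m))) or (y of each of clip_tip_a, clip_tip_b in the frame of card_edge_right above 0.008 m and z of clip_tip_a in the frame of card_edge_right between -0.022 and 0.022 m and z of clip_tip_b in the frame of card_edge_right between -0.022 and 0.022 m and y of clip_pivot in the frame of card_edge_right below -0.005 m and ((x of clip_tip_a in the frame of card_edge_right above 0.003 m and x of clip_tip_b in the frame of card_edge_right below -0.003 m) or (x of clip_tip_a in the frame of card_edge_right below -0.003 m and x of clip_tip_b in the frame of card_edge_right above 0.003 m)))) and contact force between clip and holder below 0.3 N and contact force between clip and the fingers above 3 N and height (world z) of clip_pivot above 0.07 m and linear speed of clip below 0.03 m/s); the arm keeps its last pose, push and grip.
It fails at once if the tripod foot is moved more than 30 mm (distance of foot from where it was at the start of the episode above 0.03 m).
It fails at once if the macro lens is moved more than 30 mm (distance of lens from where it was at the start of the episode above 0.03 m).
It fails at once if the lens mug is moved more than 30 mm (distance of mug from where it was at the start of the episode above 0.03 m).
It fails at once if the battery box is moved more than 30 mm (distance of battery_box from where it was at the start of the episode above 0.03 m).
It also fails if it takes over 48 s, if anything falls off the work surface, if the arm or the gripper's body presses on something with over 40 N, if the wrist force passes 120 N, or if a joint passes its speed limit or range.

## Working session

There is one attempt and no reset: what is moved stays moved. The work goes in short steps, Python scripts to look and compute and a shell command to move; the robot and the scene stay as the last step left them, time stands still between calls to the robot, and variables do not carry over. Pictures are saved under pics/ and viewed, at most 10 in all, crops included, and the job is handed in when it is done.

```bash
ls; mkdir -p pics
python3 - <<'E'
from workcell import env, vision, order, finder
import cv2,json,numpy as np
print(env.get_state())
for c in ("scene","top"):
    im=vision.snapshot(c); cv2.imwrite(f"pics/{c}0.png",im[:,:,::-1])
    p=vision.camera_params(c); print(c,p["fx"],p["fy"],p["cx"],p["cy"]); print(np.round(p["camera_from_world"],4).tolist())
    for n in ("card_grip","card_edge_left","card_edge_right","clip_pivot","clip_tip_a","clip","holder","foot","lens","mug","battery_box"):
        print(n,[(np.round(d["uv"]).tolist(),round(d["p"],2)) for d in finder.find_in(c,n)[:3]])
E
```

```text
pics
{'time': 0.0, 'joint_positions': array([-1.40361611,  0.43521653,  0.02496616,  1.57413821, -0.01162106,
        1.13397855, -0.07506196]), 'dq': array([-0.00123137,  0.00028014,  0.00166218, -0.00120687,  0.0008116 ,
        0.0011114 ,  0.00033802]), 'effort': array([-4.89416925e-04, -6.70477796e+01,  1.02488268e+00, -3.16229188e+01,
        1.55022688e-02,  1.23039205e-02,  1.68444126e-05]), 'eef_pos': array([0.16648141, 0.60187822, 0.23051399]), 'tcp_rot': array([ 1.34498690e-01,  9.90913450e-01, -7.96419215e-04, -4.62009755e-05]), 'force': array([0.80219014, 1.13163097, 0.37316526]), 'wrist_torque': array([-0.03695374,  0.01367142, -0.02026514]), 'gripper_force': 0.0, 'opening': 0.08505531431666707}
scene 606.582653397169 606.582653397169 326.02648296398905 253.0629504019836
[[0.8126, 0.5829, -0.0022, -0.4428], [0.3585, -0.5027, -0.7866, -0.1414], [-0.4596, 0.6384, -0.6174, 1.588], [0.0, 0.0, 0.0, 1.0]]
card_grip [([337.0, 266.0], 0.76)]
card_edge_left [([333.0, 266.0], 0.61)]
card_edge_right [([338.0, 265.0], 0.64)]
clip_pivot [([370.0, 217.0], 0.96), ([341.0, 192.0], 0.79
[... 446 characters left out ...]
0143, -0.0164], [-0.9978, -0.0216, -0.0622, 0.5337], [0.0619, 0.0157, -0.998, 1.5377], [0.0, 0.0, 0.0, 1.0]]
card_grip [([331.0, 213.0], 0.69)]
card_edge_left [([332.0, 212.0], 0.45)]
card_edge_right [([336.0, 214.0], 0.57), ([396.0, 267.0], 0.43)]
clip_pivot [([264.0, 219.0], 0.67), ([221.0, 252.0], 0.66), ([202.0, 302.0], 0.55)]
clip_tip_a [([198.0, 301.0], 0.72), ([229.0, 258.0], 0.69), ([224.0, 254.0], 0.57)]
clip [([222.0, 246.0], 0.75), ([204.0, 302.0], 0.68), ([264.0, 218.0], 0.57)]
holder [([335.0, 218.0], 0.58)]
foot [([396.0, 268.0], 0.56)]
lens [([163.0, 188.0], 0.93), ([335.0, 216.0], 0.51)]
mug [([482.0, 196.0], 0.93), ([163.0, 190.0], 0.73)]
battery_box [([298.0, 295.0], 0.96)]
```

Run:
```python
import cv2
for c,(x0,y0,x1,y1) in (("scene",(180,150,520,450)),("top",(130,140,530,340))):
    im=cv2.imread(f"pics/{c}0.png")[y0:y1,x0:x1]; cv2.imwrite(f"pics/{c}0c.png",cv2.resize(im,None,fx=2,fy=2,interpolation=cv2.INTER_CUBIC))
```

```text
(no output)
```

View pics/scene0c.png

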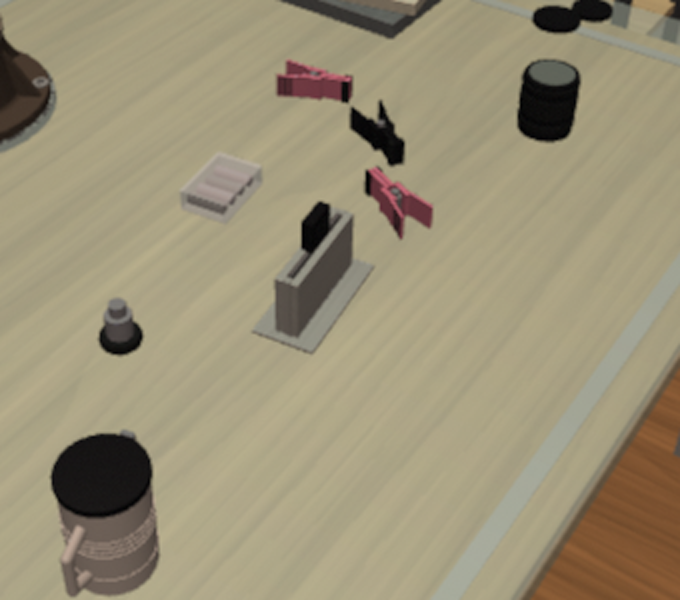

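View pics/top0c.png

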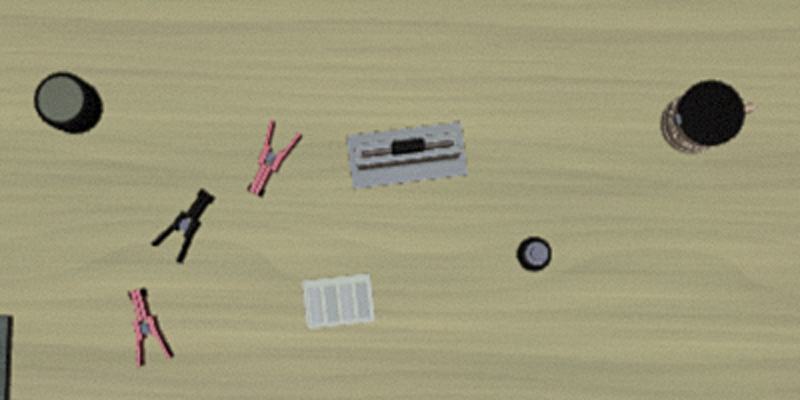

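The scene shows three clips: the black one is between two pink ones. The top picture has its pivot near full-image pixel (223,252), with jaws pointing up-right. The holder's foot plate corners are near (303,207), (360,200), (363,228) and (307,234), and the grip is near (334,213).

```bash
cat > h.py <<'E'
from workcell import env, vision, order, finder
import cv2,numpy as np
from scipy.spatial.transform import Rotation as R
def ray(c,uv,p=None):
    p=p or vision.camera_params(c); T=np.array(p["camera_from_world"]); Rm=T[:3,:3]; o=-Rm.T@T[:3,3]
    a=np.array([(uv[0]-p["cx"])/p["fx"],(uv[1]-p["cy"])/p["fy"]])
    if c=="wrist":
        r=np.linalg.norm(a); d=np.r_[a/max(r,1e-9)*np.sin(r),np.cos(r)]
    else: d=np.r_[a,1]
    return o,Rm.T@d
def atz(c,uv,z,p=None):
    o,d=ray(c,uv,p); return o+d*(z-o[2])/d[2]
def rows(pos,R1=None,s=None):
    """offset and rotation (units of the moves) from measured pose to pos (TCP) and R1"""
    s=s or env.get_state(); R0=R.from_quat(s["tcp_rot"])
    off=R0.inv().apply(np.array(pos)-s["eef_pos"])/.25
    rv=(R0.inv()*R1).as_rotvec()/np.pi if R1 is not None else None
    print("offset",off.round(4),"rot",None if rv is None else rv.round(4))
def down(yaw):
    """tool z down, tool y at world angle yaw"""
    y=np.array([np.cos(yaw),np.sin(yaw),0]); z=np.array([0,0,-1.]); return R.from_matrix(np.c_[np.cross(y,z),y,z])
E
python3 - <<'E'
from h import *
C=[atz("top",np.array(q)/2+[130,140],.004) for q in ((347,135),(460,121),(467,176),(354,188))]
C=np.array(C); print(C.round(3), "centre",C.mean(0).round(4)); e=C[0]-C[1]; f=C[3]-C[2]; print("yaw of +y axis deg",[np.degrees(np.arctan2(v[1],v[0])).round(1) for v in (e,f)])
im=cv2.imread("pics/top0.png"); 
def mask(x0,y0,x1,y1,th=70):
    m=np.zeros(im.shape[:2],np.uint8); m[y0:y1,x0:x1]=(im[y0:y1,x0:x1].max(2)<th)*255; return m
m=mask(320,205,350,222); r=cv2.minAreaRect(cv2.findNonZero(m)); print("grip",r, atz("top",r[0],.105))
m=mask(200,230,240,275); pts=cv2.findNonZero(m).reshape(-1,2)
w=np.array([atz("top",q,.025)[:2] for q in pts]); c=w.mean(0); u,s,v=np.linalg.svd(w-c); print("clip centroid",c,"axis deg",np.degrees(np.arctan2(v[0][1],v[0][0])),len(w))
g=lambda q:atz("top",np.array(q)/2+[130,140],.03)[:2]
j,pv,t1,t2=map(g,((206,193),(186,225),(154,243),(181,261))); print(j,pv,t1,t2,"axis",np.degrees(np.arctan2(*((j-(t1+t2)/2)[::-1]))))
for c,z in (("top",.105),("scene",.1)): print("clip piv",c,atz(c,(223,252.5) if c=="top" else (369,217),.025), "grip",atz(c,(334,213) if c=="top" else (338,263),z))
n=np.radians(np.degrees(np.arctan2(e[1],e[0])))-np.pi/2
rows([*C.mean(0)[:2],.2],down(n)); rows([*C.mean(0)[:2],.2],down(n+np.pi))
E
```

```text
[[ 0.626  0.033  0.004]
 [ 0.647 -0.113  0.004]
 [ 0.576 -0.123  0.004]
 [ 0.557  0.023  0.004]] centre [ 0.6014 -0.0448  0.004 ]
yaw of +y axis deg [np.float64(98.3), np.float64(97.3)]
grip ((334.53076171875, 215.24620056152344), (11.783299446105957, 29.272197723388672), 82.87498474121094) [ 0.59627642 -0.0462282   0.105     ]
clip centroid [0.50848561 0.23367523] axis deg 146.25334798262938 244
[0.54458334 0.21028543] [0.50324282 0.23450043] [0.47945599 0.27453025] [0.4573706  0.23938787] axis -31.498119731342364
clip piv top [0.50345574 0.23535714 0.025     ] grip [ 0.60171788 -0.04482903  0.105     ]
clip piv scene [0.51492756 0.22148993 0.025     ] grip [ 0.60688409 -0.04471324  0.1       ]
offset [-2.3662 -2.0316  0.1253] rot [0.    0.    0.368]
offset [-2.3662 -2.0316  0.1253] rot [-0.     0.    -0.632]
```

```bash
python3 -m inch '{"offset":[[-0.8,-0.69,0],[-0.8,-0.69,0],[-0.8,-0.69,0],[-0.8,-0.69,0],[-0.8,-0.69,0]],"rotation":[[0,0,0.25],[0,0,0.25],[0,0,0.25],[0,0,0.25],[0,0,0.25]],"hand":[0.6,0.6,0.6,0.6,0.6]}'; python3 -c "
from h import *
rows([.6014,-.0448,.2],down(np.radians(7.8)))"
```

```text
time: 1.82
eef_pos: [0.3159, 0.379, 0.2317]
tcp_rot: [0.507, 0.862, 0.0, 0.0]
force: [0.2, 0.6, 0.7]
opening: 0.0513
gripper_force: 0.0
offset [-2.0364  0.1757  0.1286] rot [0.0002 0.0002 0.118 ]
```

```bash
python3 -m inch '{"offset":[[-1,0.09,0],[-1,0.09,0],[-1,0.09,0],[-1,0.09,0],[-1,0.09,0]],"rotation":[[0,0,0.118],[0,0,0.118],[0,0,0.118],[0,0,0.118],[0,0,0.118]],"hand":[0.6,0.6,0.6,0.6,0.6]}'; python3 -c "
from h import *
rows([.6014,-.0448,.2],down(np.radians(7.8)))"
```

```text
time: 2.45
eef_pos: [0.4587, 0.1725, 0.2317]
tcp_rot: [0.657, 0.754, 0.0, 0.001]
force: [-0.5, 1.4, 0.1]
opening: 0.051
gripper_force: 0.0
offset [-0.9396  0.4451  0.1288] rot [0.0006 0.0004 0.0007]
```

```bash
python3 -m inch '{"offset":[[-0.94,0.44,0],[-0.94,0.44,0],[-0.94,0.44,0],[-0.94,0.44,0.04],[-0.94,0.44,0.08]],"rotation":[[0,0,0],[0,0,0],[0,0,0],[0,0,0],[0,0,0]],"hand":[0.6,0.6,0.6,0.6,0.6]}'
python3 - <<'E'
from h import *
p=vision.camera_params("wrist");print(p, env.get_state()["eef_pos"])
im=vision.snapshot("wrist"); cv2.imwrite("pics/w1.png",im[:,:,::-1])
for n in ("card_grip","holder"): print(n,[(np.round(d["uv"],1).tolist(),round(d["p"],2)) for d in finder.find_in("wrist",n)[:3]])
E
```

```text
time: 3.08
eef_pos: [0.6008, -0.0434, 0.211]
tcp_rot: [0.655, 0.755, -0.0, 0.001]
force: [0.1, 0.1, 0.1]
opening: 0.0514
gripper_force: 0.0
{'fx': 371.64829954431775, 'fy': 371.64829954431775, 'cx': 309.3421344051275, 'cy': 227.34428224214756, 'camera_from_world': array([[ 9.89951813e-01,  1.41404965e-01,  2.07382159e-04,
        -5.88872546e-01],
       [ 1.34823184e-01, -9.44314100e-01,  3.00155942e-01,
        -1.55616461e-01],
       [ 4.26393744e-02, -2.97111959e-01, -9.53890123e-01,
         3.21146582e-01],
       [ 0.00000000e+00,  0.00000000e+00,  0.00000000e+00,
         1.00000000e+00]])} [ 0.6007936 -0.0434449  0.2110376]
card_grip [([314.7, 221.2], 0.64)]
holder [([308.6, 195.6], 0.62)]
```

View pics/w1.png

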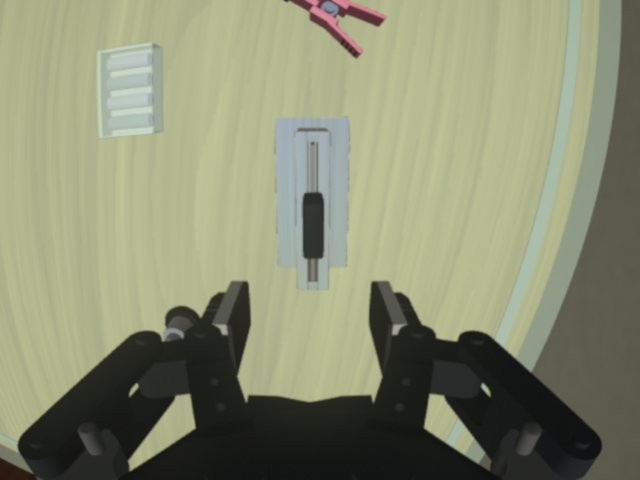

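The wrist picture shows the grip between u=303 and 324 and v=193 and 258, in line with the fingers. The holder's top runs from about (313,130) to (313,290).

Run:
```python
from h import *
a=atz("wrist",(313,130),.075);b=atz("wrist",(312.5,290),.075);print(a,b,(a+b)/2,np.linalg.norm(a-b))
d=a-b;print("yaw",np.degrees(np.arctan2(d[1],d[0])))
a=atz("wrist",(303,195),.114);b=atz("wrist",(324,195),.114);print(a,b,(a+b)/2)
a=atz("wrist",(313.5,193),.114);b=atz("wrist",(313.5,258),.114);print(a,b,(a+b)/2,np.linalg.norm(a-b))
a=atz("wrist",(313.5,118),.004);b=atz("wrist",(313,218),.114);print(a,b)
rows([.601,-.046,.115],down(np.radians(7.8)))
```

```text
[0.59156502 0.02568481 0.075     ] [ 0.61051942 -0.10303281  0.075     ] [ 0.60104222 -0.038674    0.075     ] 0.1301057082885876
yaw 98.37692330214414
[ 0.59087781 -0.01585893  0.114     ] [ 0.60451813 -0.01382467  0.114     ] [ 0.59769797 -0.0148418   0.114     ]
[ 0.59749721 -0.01351873  0.114     ] [ 0.60434299 -0.05880263  0.114     ] [ 0.6009201  -0.03616068  0.114     ] 0.045798427743712726
[0.59125291 0.03417707 0.004     ] [ 0.59970897 -0.03042721  0.114     ]
offset [-0.0318  0.0062  0.3812] rot [-0.0006 -0.0003  0.0033]
```

```bash
python3 -m inch '{"offset":[[0.019,0,0.22],[0.019,0,0.42],[0.019,0,0.504],[0.019,0,0.504],[0.019,0,0.504]],"rotation":[[0,0,0],[0,0,0],[0,0,0],[0,0,0],[0,0,0]],"hand":[0.6,0.6,0.6,0,0]}' 40; python3 -m inch '{"offset":[[0,0,0],[0,0,0],[0,0,0]],"rotation":[[0,0,0],[0,0,0],[0,0,0]],"hand":[0,0,0]}'
```

```text
time: 3.85
eef_pos: [0.6006, -0.0335, 0.0871]
tcp_rot: [0.653, 0.757, 0.002, 0.001]
force: [23.0, 7.5, -4.6]
opening: 0.0154
gripper_force: 12.1
time: 4.22
eef_pos: [0.6018, -0.0333, 0.0878]
tcp_rot: [0.653, 0.757, 0.003, 0.002]
force: [7.8, 3.6, -4.2]
opening: 0.0131
gripper_force: 42.3
```

```bash
python3 -m inch '{"offset":[[0,0,-0.08],[0,0,-0.16],[0,0,-0.22],[0,0,-0.245],[0,0,-0.245]],"rotation":[[0,0,0],[0,0,0],[0,0,0],[0,0,0],[0,0,0]],"hand":[0,0,0,0,0]}'
```

```text
time: 4.85
eef_pos: [0.6015, -0.0332, 0.1464]
tcp_rot: [0.653, 0.757, 0.002, 0.002]
force: [20.3, 1.5, -32.7]
opening: 0.0132
gripper_force: 43.0
```

```bash
python3 -m inch '{"offset":[[0,0,0.006],[0,0,0.006],[0,0,0.006],[0,0,-0.12],[0,0,-0.26]],"rotation":[[0,0,0],[0,0,0],[0,0,0],[0,0,0],[0,0,0]],"hand":[0.6,0.6,0.6,0.6,0.6]}'
python3 - <<'E'
from h import *
for c in ("scene",):
    im=vision.snapshot(c); cv2.imwrite("pics/s2.png",cv2.resize(im[150:350,250:450,::-1],None,fx=3,fy=3,interpolation=cv2.INTER_CUBIC))
print(env.get_state()["eef_pos"])
# TCP target above clip, set back 40 mm from pivot along the axis to look
ax=np.radians(-31.5); piv=np.array([.505,.233]); t=piv-.038*np.array([np.cos(ax),np.sin(ax)]); print(t)
for y in (ax+np.pi/2,ax-np.pi/2): rows([*t,.2],down(y))
E
```

```text
time: 5.48
eef_pos: [0.5978, -0.0357, 0.2125]
tcp_rot: [0.654, 0.756, -0.0, -0.0]
force: [0.5, 0.5, 0.4]
opening: 0.0512
gripper_force: 0.0
[ 0.60019691 -0.03626258  0.21752221]
[0.47259967 0.25285495]
offset [ 1.2178 -0.3395  0.0674] rot [ 0.0017  0.001  -0.2791]
offset [ 1.2178 -0.3395  0.0674] rot [ 0.0012 -0.0021  0.7208]
```

View pics/s2.png

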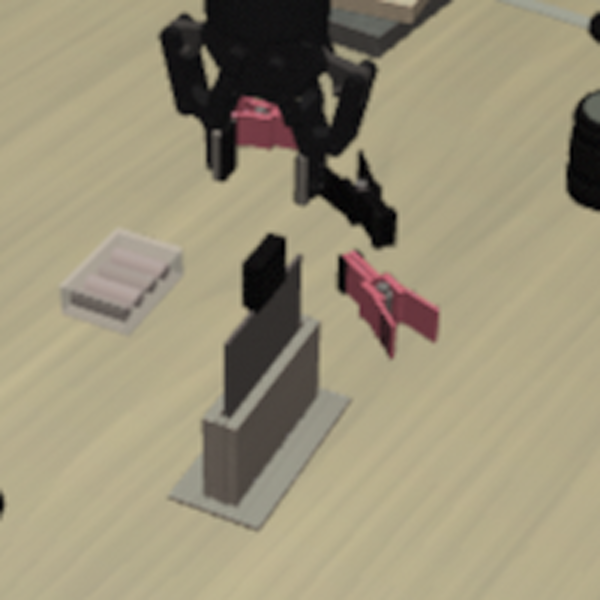

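The card is up: the grey sheet shows above the holder, about (265,330) in the crop. On to the clip.

```bash
python3 -m inch '{"offset":[[1,-0.28,0],[1,-0.28,0],[1,-0.28,0],[1,-0.28,0],[1,-0.28,0]],"rotation":[[0,0,-0.279],[0,0,-0.279],[0,0,-0.279],[0,0,-0.279],[0,0,-0.279]],"hand":[0.8,0.8,0.8,0.8,0.8]}';  python3 - <<'E'
from h import *
p=vision.camera_params("wrist")
im=vision.snapshot("wrist"); cv2.imwrite("pics/w2.png",im[:,:,::-1])
for n in ("clip_pivot","clip","clip_tip_a"): print(n,[(np.round(d["uv"],1).tolist(),round(d["p"],2),atz("wrist",d["uv"],.025,p).round(3)) for d in finder.find_in("wrist",n)[:4]])
rows([.4726,.2529,.2],down(np.radians(58.5)))
np.save("p2.npy",p,allow_pickle=True)
E
```

```text
time: 6.15
eef_pos: [0.4905, 0.2067, 0.212]
tcp_rot: [0.265, 0.964, 0.001, -0.001]
force: [0.4, -1.7, 0.0]
opening: 0.0685
gripper_force: 0.0
clip_pivot [([347.0, 198.3], 0.94, array([0.507, 0.237, 0.025])), ([294.0, 310.1], 0.86, array([0.581, 0.135, 0.025])), ([319.3, 47.4], 0.85, array([0.377, 0.284, 0.025])), ([157.4, 435.9], 0.6, array([ 0.668, -0.147,  0.025]))]
clip [([347.0, 198.2], 0.96, array([0.507, 0.237, 0.025])), ([295.1, 312.2], 0.72, array([0.584, 0.134, 0.025])), ([156.4, 427.6], 0.36, array([ 0.653, -0.135,  0.025]))]
clip_tip_a [([345.2, 199.1], 0.96, array([0.507, 0.235, 0.025])), ([337.0, 207.7], 0.94, array([0.51 , 0.224, 0.025])), ([303.5, 307.6], 0.85, array([0.583, 0.145, 0.025])), ([311.5, 57.4], 0.85, array([0.382, 0.273, 0.025]))]
offset [0.1802 0.1336 0.0475] rot [ 0.0001  0.0002 -0.0012]
```

View pics/w2.png

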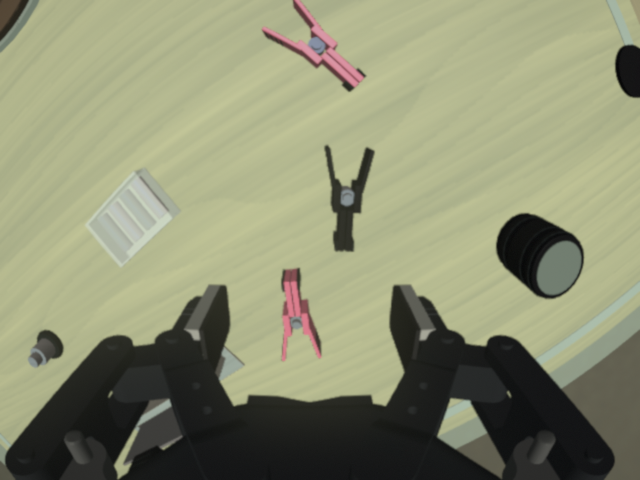

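The black clip's pin is at (347,197), its jaw end at (343.5,249) and its tail ends at (327,147) and (371,150).

Run:
```python
from h import *
p=np.load("p2.npy",allow_pickle=True).item()
im=cv2.imread("pics/w2.png"); m=(im.max(2)<75); m[:, :300]=0; m[:,400:]=0; m[:130]=0; m[265:]=0
pts=cv2.findNonZero(m.astype(np.uint8)*255).reshape(-1,2); print(pts.min(0),pts.max(0),len(pts))
pv,j,t1,t2=[atz("wrist",q,.032,p)[:2] for q in ((347,197),(343.5,250),(327,147),(371,150))]
tm=(t1+t2)/2; a=j-tm; ax=np.arctan2(a[1],a[0]); u=a/np.linalg.norm(a)
print(pv,j,tm,np.linalg.norm(a),"axis",np.degrees(ax),"jaw",np.degrees(np.arctan2(*(j-pv)[::-1])),np.linalg.norm(j-pv),np.linalg.norm(pv-tm),np.linalg.norm(t1-t2))
c=tm+u*46; 
mid=(j-u*.050+tm+u*.046+pv)/3; g=mid-u*.038; print("pivot",mid,"grasp",g)
for z in (.2,.01): rows([*g,z],down(ax+np.pi/2))
```

```text
[326 146] [372 250] 1607
[0.50431293 0.23740949] [0.54664301 0.21013543] [0.46754207 0.26044682] 0.09374537556763439 axis -32.458007376518644 jaw -32.79443818974198 0.05035583532541159 0.043391415755944684 0.038590574603681184
pivot [0.50504096 0.23671282] grasp [0.47297712 0.25710671]
offset [0.1878 0.1487 0.0475] rot [0.0001 0.0002 0.0041]
offset [0.1882 0.1485 0.8075] rot [0.0001 0.0002 0.0041]
```

```bash
python3 -m inch '{"offset":[[0.188,0.149,0.1],[0.188,0.149,0.3],[0.188,0.149,0.54],[0.188,0.149,0.6],[0.188,0.149,0.6]],"rotation":[[0,0,0.004],[0,0,0.004],[0,0,0.004],[0,0,0.004],[0,0,0.004]],"hand":[0.8,0.8,0.8,0.8,0.8]}';  python3 - <<'E'
from h import *
im=vision.snapshot("wrist"); cv2.imwrite("pics/w3.png",im[:,:,::-1])
rows([.4730,.2571,.006],down(np.radians(57.5)))
E
```

```text
time: 6.98
eef_pos: [0.4729, 0.2569, 0.0618]
tcp_rot: [0.279, 0.96, -0.001, -0.0]
force: [-0.9, -0.7, -0.1]
opening: 0.0683
gripper_force: 0.0
offset [ 0.0015 -0.0034  0.2275] rot [0.0003 0.0003 0.0009]
```

View pics/w3.png

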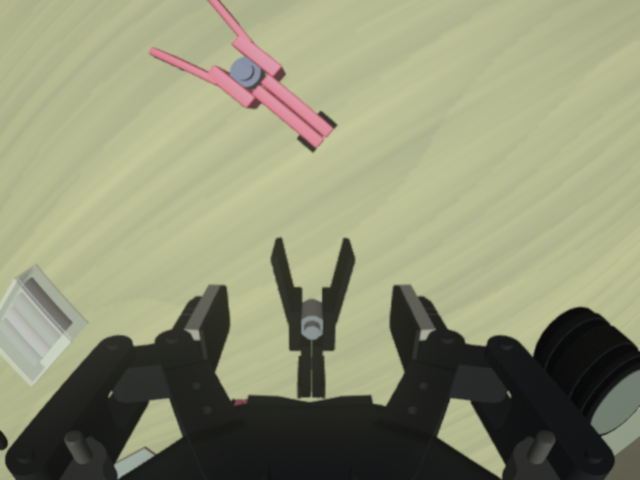

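The clip sits centred between the fingers, its pin at (312,322) and its tail ends at (280,240) and (347,240). Descend and pinch.

```bash
python3 -m inch '{"offset":[[0,0,0.15],[0,0,0.22],[0,0,0.228],[0,0,0.228],[0,0,0.228]],"rotation":[[0,0,0],[0,0,0],[0,0,0],[0,0,0],[0,0,0]],"hand":[0.8,0.8,0.8,0,0]}' 45; python3 -m inch '{"offset":[[0,0,0],[0,0,0],[0,0,0],[0,0,0]],"rotation":[[0,0,0],[0,0,0],[0,0,0],[0,0,0]],"hand":[0,0,0,0]}'
```

```text
time: 7.65
eef_pos: [0.4731, 0.2587, 0.006]
tcp_rot: [0.277, 0.961, 0.001, 0.001]
force: [-1.9, 0.7, 10.8]
opening: 0.033
gripper_force: 8.5
time: 8.15
eef_pos: [0.4734, 0.259, 0.0065]
tcp_rot: [0.277, 0.961, 0.001, 0.001]
force: [-2.3, 0.2, 11.6]
opening: 0.0224
gripper_force: 43.9
```

```bash
python3 -m inch '{"offset":[[0,0,-0.15],[0,0,-0.4],[0,0,-0.6],[0,0,-0.6],[0,0,-0.6]],"rotation":[[0,0,0],[0,0,0],[0,0,0.06],[0,0,0.12],[0,0,0.18]],"hand":[0,0,0,0,0]}'
python3 - <<'E'
from h import *
a=np.radians(98.2); d=np.array([np.cos(a),np.sin(a)]); c=np.array([.601,-.0387])
rows([*(c+.21*d),.15],down(a-np.pi/2))
E
```

```text
time: 8.78
eef_pos: [0.4727, 0.2584, 0.1564]
tcp_rot: [0.536, 0.844, 0.001, 0.0]
force: [-0.1, -0.0, -0.6]
opening: 0.0222
gripper_force: 45.1
offset [-0.4908  0.2038  0.0253] rot [ 0.0008 -0.0005  0.0945]
```

```bash
python3 -m inch '{"offset":[[-0.49,0.2,0],[-0.49,0.2,0],[-0.49,0.2,0],[-0.49,0.2,0],[-0.49,0.2,0]],"rotation":[[0,0,0.0945],[0,0,0.0945],[0,0,0.0945],[0,0,0.0945],[0,0,0.0945]],"hand":[0,0,0,0,0]}'
python3 - <<'E'
from h import *
np.save("p4.npy",vision.camera_params("wrist"),allow_pickle=True)
im=vision.snapshot("wrist"); cv2.imwrite("pics/w4.png",im[:,:,::-1])
im=vision.snapshot("top"); cv2.imwrite("pics/t4.png",im[:,:,::-1]); cv2.imwrite("pics/t4c.png",cv2.resize(im[150:270,220:380,::-1],None,fx=5,fy=5,interpolation=cv2.INTER_CUBIC))
a=np.radians(98.2); d=np.array([np.cos(a),np.sin(a)]); c=np.array([.601,-.0387])
rows([*(c+.21*d),.15],down(a-np.pi/2))
print(env.get_state()["eef_pos"])
E
```

```text
time: 9.4
eef_pos: [0.5693, 0.1706, 0.1547]
tcp_rot: [0.652, 0.759, 0.0, -0.001]
force: [-0.4, 0.5, -1.5]
opening: 0.0222
gripper_force: 45.1
offset [-0.0067  0.0058  0.0187] rot [-0.0001 -0.0003  0.0028]
[0.56936881 0.17059246 0.15468503]
```

View pics/w4.png

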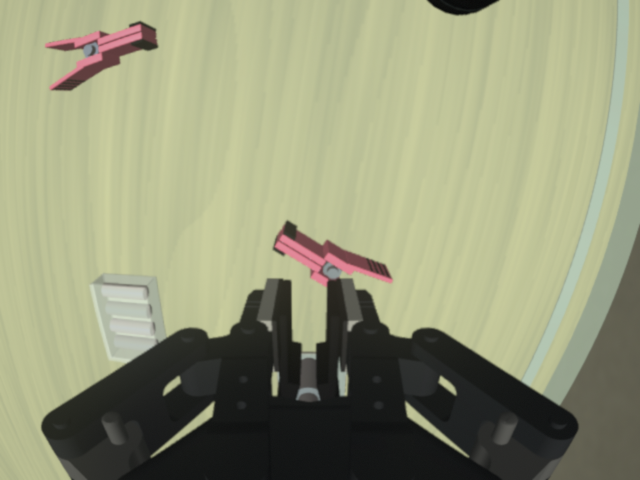

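View pics/t4c.png

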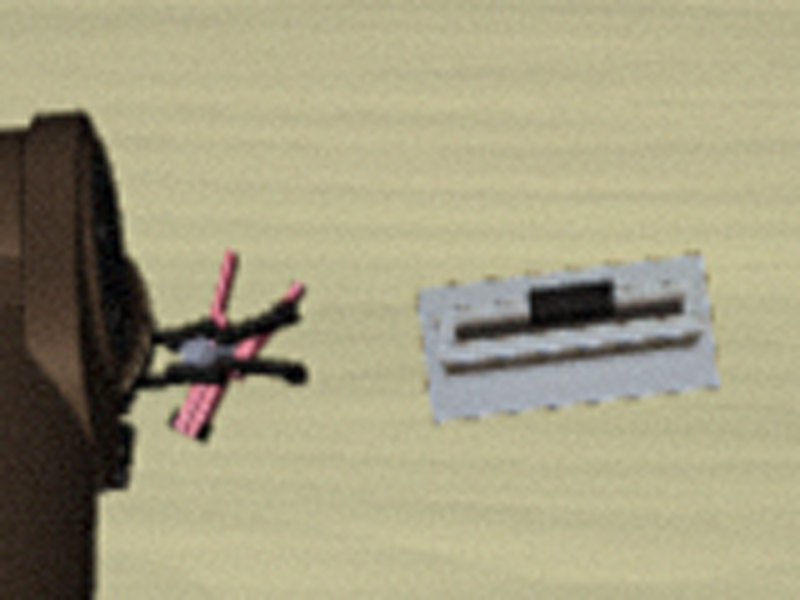

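The top picture shows the open jaws, tips at crop (290,312) and (298,373), pin near (200,350), facing the raised card's top edge from (456,323) to (684,296).

Run:
```python
from h import *
f=lambda q,z:atz("top",np.array(q)/5+[220,150],z)
e1,e2=f((456,323),.135),f((684,296),.135); print("card",e1,e2,np.linalg.norm(e1-e2),"yaw",np.degrees(np.arctan2(*(e1-e2)[:2][::-1])),(e1+e2)/2)
ta,tb,pv=f((290,312),.181),f((298,373),.181),f((200,350),.183); m=(ta+tb)/2
print("tips",ta,tb,np.linalg.norm(ta-tb),"pin",pv,"jaw axis",np.degrees(np.arctan2(*(m-pv)[:2][::-1])), m, "rel eef", m-env.get_state()["eef_pos"])
# pose by two independent sources: target tips 15 mm inside left edge
for c,a in ((np.array([.601,-.0387]),np.radians(98.2)),(((e1+e2)/2)[:2],np.radians(98.0))):
    d=np.array([np.cos(a),np.sin(a)]); s=env.get_state()
    goal=c+.040*d; print("edge",c+.055*d,"goal tips",goal,"move (from measured tips)",goal-m[:2],"TCP by grasp geometry",goal+.087*d)
    rows([*(goal-m[:2]+s["eef_pos"][:2]),.1],down(a-np.pi/2)); rows([*(goal+.087*d),.1],down(a-np.pi/2))
```

```text
card [0.59340419 0.00953126 0.135     ] [ 0.60854939 -0.09839992  0.135     ] 0.10898861046022423 yaw 97.98774959918357 [ 0.60097679 -0.04443433  0.135     ]
tips [0.59188907 0.08479947 0.181     ] [0.56380071 0.08037154 0.181     ] 0.028435231173978566 pin [0.57326436 0.12554148 0.183     ] jaw axis -83.91336929035528 [0.57784489 0.08258551 0.181     ] rel eef [ 0.00847609 -0.08800695  0.02631497]
edge [0.59315541 0.01573769] goal tips [0.59529484 0.00089105] move (from measured tips) [ 0.01744995 -0.08169446] TCP by grasp geometry [0.58288613 0.08700158]
offset [-0.3338  0.0197  0.2184] rot [-0.0001 -0.0003  0.0028]
offset [-0.3389  0.003   0.2184] rot [-0.0001 -0.0003  0.0028]
edge [0.59332227 0.01003042] goal tips [ 0.59540987 -0.0048236 ] move (from measured tips) [ 0.01756497 -0.08740911] TCP by grasp geometry [0.58330181 0.08132972]
offset [-0.3564  0.0167  0.2184] rot [-0.0001 -0.0003  0.0039]
offset [-0.3616  0.0012  0.2184] rot [-0.0001 -0.0003  0.0039]
```

```bash
python3 -m inch '{"offset":[[-0.05,0.01,0.1],[-0.15,0.01,0.2],[-0.15,0.01,0.218],[-0.15,0.01,0.218],[-0.15,0.01,0.218]],"rotation":[[0,0,0.003],[0,0,0.003],[0,0,0.003],[0,0,0.003],[0,0,0.003]],"hand":[0,0,0,0,0]}'
python3 - <<'E'
from h import *
im=vision.snapshot("top"); cv2.imwrite("pics/t5.png",im[:,:,::-1]); cv2.imwrite("pics/t5c.png",cv2.resize(im[190:240,260:340,::-1],None,fx=10,fy=10,interpolation=cv2.INTER_CUBIC))
print(env.get_state()["eef_pos"])
E
```

```text
time: 10.12
eef_pos: [0.5786, 0.1339, 0.1008]
tcp_rot: [0.655, 0.755, 0.001, 0.0]
force: [0.0, -0.1, -0.7]
opening: 0.022
gripper_force: 45.1
[0.57863242 0.13375912 0.10086271]
```

View pics/t5c.png

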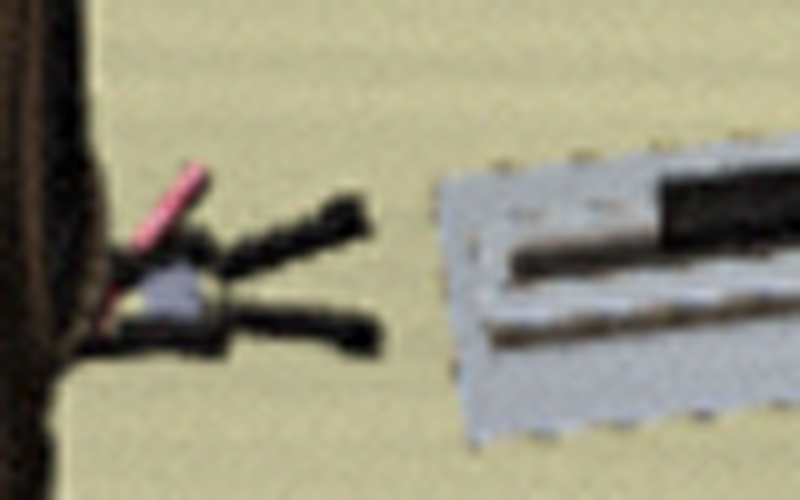

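The close crop shows jaw tips (inner corners) at (370,235) and (380,320), and the card's top-edge corner at about (512,251), nearly in line with the jaw midline.

Run:
```python
from h import *
f=lambda q,z:atz("top",np.array(q)/10+[260,190],z)[:2]
e1=f((512,252),.135); a=np.radians(98.1); d=np.array([np.cos(a),np.sin(a)]); n=np.array([d[1],-d[0]])
for nm,q in (("a in",(370,235)),("a out",(355,198)),("b in",(380,320)),("b out",(372,355)),("pin",(173,290))):
    w=f(q,.127)-e1; print(nm,"along out of card",(w@d*1e3).round(1),"normal",(w@n*1e3).round(1))
s=env.get_state(); R0=R.from_quat(s["tcp_rot"]); print("edge",e1,"tool y yaw",np.degrees(np.arctan2(*R0.as_matrix()[:2,1][::-1])))
w=s["eef_pos"][:2]-e1; print("TCP along",w@d,"normal",w@n, "vs wrist-measured edge", (s["eef_pos"][:2]-[.5932,.0157])@np.c_[d,n])
```

```text
a in along out of card 33.3 normal 9.0
a out along out of card 35.8 normal 18.3
b in along out of card 33.3 normal -11.5
b out along out of card 36.2 normal -19.6
pin along out of card 81.6 normal 1.6
edge [0.59197296 0.00949811] tool y yaw 8.110560789421472
TCP along 0.12490103431157658 normal 0.004301085361073128 vs wrist-measured edge [0.11893391 0.00221243]
```

```bash
python3 -m inch '{"offset":[[-0.07,0,0],[-0.14,0,0],[-0.175,0,0],[-0.19,0,0],[-0.19,0,0]],"rotation":[[0,0,0],[0,0,0],[0,0,0],[0,0,0],[0,0,0]],"hand":[0,0,0,0,0]}'; python3 -m inch '{"offset":[[0,0,0],[0,0,0]],"rotation":[[0,0,0],[0,0,0]],"hand":[0,0]}'
python3 - <<'E'
from h import *
a=vision.snapshot("top")[190:240,270:350,::-1]; b=vision.snapshot("scene")[225:300,290:410,::-1]
r=lambda i,k:cv2.resize(i,(k*i.shape[1],k*i.shape[0]),interpolation=cv2.INTER_CUBIC)
a=r(a,7); b=r(b,4); w=560
cv2.imwrite("pics/f6.png",np.vstack([a[:290],cv2.copyMakeBorder(b,0,0,0,w-b.shape[1],cv2.BORDER_CONSTANT)])); print(env.get_state()["eef_pos"])
E
```

```text
time: 10.8
eef_pos: [0.585, 0.0852, 0.1]
tcp_rot: [0.656, 0.755, 0.0, -0.0]
force: [-0.3, 0.3, 0.1]
opening: 0.022
gripper_force: 45.1
time: 11.05
eef_pos: [0.5849, 0.086, 0.1]
tcp_rot: [0.656, 0.755, 0.0, -0.0]
force: [0.7, -0.4, -0.4]
opening: 0.022
gripper_force: 45.1
[0.58488913 0.08574541 0.1000217 ]
```

View pics/f6.png

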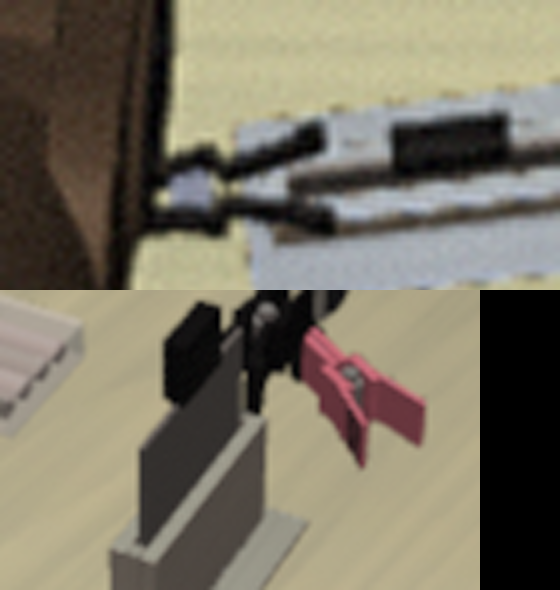

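The jaw tips, at (323,140) and (332,215), straddle the card, whose edge is at u≈290. That is about 13 mm deep with a gap on both sides. A small nudge in, then I hand in.

```bash
python3 -m inch '{"offset":[[-0.008,0.003,0],[-0.008,0.003,0],[-0.008,0.003,0],[-0.008,0.003,0]],"rotation":[[0,0,0],[0,0,0],[0,0,0],[0,0,0]],"hand":[0,0,0,0]}'; python3 -c "
from workcell import order
print(order.close_job())"
```

```text
time: 11.65
eef_pos: [0.586, 0.0835, 0.1001]
tcp_rot: [0.656, 0.755, 0.0, -0.0]
force: [0.2, 0.0, -0.4]
opening: 0.0223
gripper_force: 45.1
the job is handed in; nothing more can be done
None
```

I handed the job in at 11.7 s: the card is up, and the clip is held squeezed open in mid-air with its jaws about 15 mm past the card's left edge. The last pictures and the force readings showed no contact with the card or holder; no verdict came back.

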